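Park the spring plunger and draw out the peg tray

TASK

Unlock the blue peg tray of the wooden crate shelf: pull up the red knob of its spring plunger, turn it clockwise (seen from above) until you feel its end stop, and let it down into the rest notch just before that stop, so that it stays up by itself when you let go. Then draw the tray out by its yellow tab to the end of its travel, with the orange pegs still in it, and let go. Work the knob gently, feeling for its stops and never forcing it or pulling the tray against the locked pin, and leave the cup, tumbler, brush, dustpan, bottle and tin standing where they are.

Things in the scene. Friction and masses are not known exactly. Their poses are not given: they have to be found in the camera images.
- crate: Low wooden crate shelf fixed to the table, 260 deep (its x) x 340 wide x 100 mm high. Origin on the table directly below the plunger's axis; x points from the front to the back, z up. Front edge at x = -60 mm, back at +200, top at z = 100. The plunger's steel and brass guide stands on top, within 20 mm of the axis, up to z = 127 mm: keep fingertips above that near the axis.
- knob: Red T-bar knob of the spring plunger on a vertical stem. Bar 40 mm long (its x) x 12 thick (its y) x 26 high, from 34 to 60 mm above the origin, which is on the axis, 100 mm above the table when down; the bar then lies along the crate's x. Below it a 4 mm cross pin parallel to the bar lies in a 6 mm slot: it turns only when lifted more than 7 mm, and clockwise from above.
- guide (a point): Foot of the plunger's guide on the crate's top, on the axis, axes as the crate's. Its brass end stop stops the turning knob at 0.65 to 1.4 rad, different each time and not measured: feel for it. The rest notch lies from there to 0.09 rad short of it, 11 mm up, behind a bump 14 mm up (lift 15 or more to pass). Before the bump the pin rests only 7 mm up and still locks the tray.
- lock (a point): The lock pin's hole under the knob, in the crate's top (90 mm above the table, on the axis). Forcing means more than 35 N between the knob with its pins and the guide, its stops or the tray: about 0.5 N m against the end stop, 35 N beyond the spring's pull at the upper end of travel, or 35 N on the locked tray.
- plunger (a joint): Lift of the plunger with its knob, m: 0 down (tray locked), 0.0105 to 0.011 resting in the notch, 0.020 hard upper end of travel. The spring pulls it down with 4.7 N at 0 and 0.3 N more per mm (10.7 N at the top).
- tray (a joint): How far the tray is drawn out towards the crate's front (-x), m: 0 in, 0.11 at the end of travel. Slides with 2 N of friction. The plunger's pin locks it (2 mm of play) unless lifted more than 9 mm.
- pull_tab (a point): Centre of the upper edge of the yellow pull tab on the tray's front: an upright fin 14 mm thick (crate's y), 48 mm long (crate's x), 42 mm high, its upper edge 85 mm above the table. Axes as the crate's; moves with the tray.
- tray_floor (a point): Centre of the inner floor of the blue plastic tray (inside 222 x 292 mm, walls 56 mm high), 16 mm above the table.
- peg0: Loose orange clothes peg, 72 x 10 x 12 mm, lying in the tray; origin at the centre of its underside, x along it.
- peg1: Loose orange clothes peg, 72 x 10 x 12 mm, lying in the tray; origin at the centre of its underside, x along it.
- peg2: Loose orange clothes peg, 72 x 10 x 12 mm, lying in the tray; origin at the centre of its underside, x along it.
- peg3: Loose orange clothes peg, 72 x 10 x 12 mm, lying in the tray; origin at the centre of its underside, x along it.
- cup: White enamel mug, 76 mm wide, 80 mm high, on the crate's top beside the plunger; origin at the centre of its underside.
- tumbler: Round glass tumbler, 68 mm wide, 95 mm high, on the crate's top beside the plunger; origin at the centre of its underside.
- brush: Small hand brush, 240 mm long, lying on the table to the right; origin under its middle.
- dustpan: Folded grey dustpan, 200 x 160 x 51 mm, on the table to the left; origin at the centre of its underside.
- soap: Green bottle, 60 mm wide, 170 mm high, on the table to the left; origin at the centre of its underside.
- tin: Closed round tin, 70 mm wide, 50 mm high, on the table to the right; origin at the centre of its underside.

How it is judged (in metres and radians):
On the way:
1. the knob rests in its notch, let go of (value of joint plunger between 0.0092 and 0.0125 m and contact force between the fingers and knob below 0.1 N), for 0.3 s.
At the end, for the whole second after the job is handed in: the knob rests in its notch by itself (plunger lifted 9.2 to 12.5 mm), the tray is drawn out more than 100 mm of its 110, all four pegs are in the tray, and nothing is held (all of step 1 and value of joint tray above 0.1 m and z of peg0 in the frame of tray_floor between -0.01 and 0.03 m and z of peg1 in the frame of tray_floor between -0.01 and 0.03 m and z of peg2 in the frame of tray_floor between -0.01 and 0.03 m and z of peg3 in the frame of tray_floor between -0.01 and 0.03 m and linear speed of peg0 below 0.02 m/s); the robot touches nothing.
It fails at once if the knob or its pins forced against the guide, a stop or the tray with more than 35 N (contact force between knob and crate above 35 N).
It fails at once if the cup, tumbler, brush, dustpan, bottle or tin moved more than 15 mm or tipped (distance of any of cup, tumbler, brush, dustpan, soap, tin from where it was at the start of the episode above 0.015 m or angle between any of cup, tumbler, soap's own z axis and vertical above 0.35 rad).
It also fails if it takes over 72 s, if anything falls off the work surface, if the arm or the gripper's body presses on something with over 40 N, if the wrist force passes 120 N, or if a joint passes its speed limit or range.

ROBOT

A 6-joint arm with a two-finger parallel gripper is mounted at the origin on the work surface. World frame = base frame: x ahead of the robot, y to its left, z up, the work surface at z = 0. Lengths are in mm, angles in rad, forces in N, time in s.
With the tool pointing down it reaches from about 275 to 1000 mm from the base axis. Payload 8.4 kg.
Tool frame: the origin (TCP) lies at the very end of the fingers, on their centre line; the grasp point (between the pads) lies 19 mm behind it; z points along the fingers, y is the direction in which the jaws open and shut (so a half turn about z gives the same grasp; the last joint's range is limited). The gripper opens to 85 mm and grips with 20 to 120 N. Pads are 22 mm wide; open, the fingers measure 114 mm over their backs; the gripper's body (76 mm by 85 mm) begins 54 mm behind the grasp point. The pads swing forward as they close: fully open they stand 13 mm farther back than shut.
Start: joints at [-1.34, 0.353, 1.633, -0, 1.155, -0.002], TCP at [144.188, -608.143, 208.081] pointing down, gripper open.
Joint ranges: [-2.63, 2.63], [-0.92, 2.1], [0.06, 2.66], [-1.3, 4.44], [0, 2.69], [-3.02, 3.02]. Speed limits (rad/s): [2.22, 2.22, 2.79, 3.14, 3.14, 3.14].

INTERFACE

Orientations are given as [roll, pitch, yaw] about the fixed x, y, z axes, in that order (R = Rz(yaw) Ry(pitch) Rx(roll)).
In Python, from rig import r gives the robot as it stands.
- The arm moves only by the tool move_arm, never from a script. Its argument "increments" is a list of rows, each an object of numbers: "tx", "ty", "tz": the shift along the tool's x, y, z in cm; "rx", "ry", "rz": the turn, a rotation vector about the tool's x, y, z in degrees; "gripper": the gripper's target within -1 to 1 (fully open at 1, half-way at 0, shut at -1). A call has 1 to 12 rows; each row shifts and turns the commanded pose from where the row before left it, along the tool's axes as they then stand; what a row does not reach is not made up. A row lasts 1/10 s, in which the tool goes at most 50 mm and 8.59 degrees, less where a joint would pass 70% of its speed; a pose out of reach is approached as far as the arm can. A call is refused whole if a number of a shift passes 5 or a number of a turn 8.59, either way. A call with a gripper value outside its range is refused whole. The fingers move at their own pace and stop on an object; "squeeze" is the grip in N (left out, the last holds). Time passes only in rows, so rows that do not move let the fingers close. It gives the time, the measured TCP pose, the force and the opening at its end, in the units of the state.
- r.sense(): the state, without advancing time (a new reading comes with each control period).
- r.grab_frame(name): name is "side" or "top"; returns (picture, depth): 420x560x3 uint8, red, green, blue; 420x560 float32, mm along the optical axis (not along the pixel's ray), 0 where there is no reading.
- r.camera_model(name): a dict with "fx", "fy", "cx", "cy" (pixels), "k1" (the pictures are not rectified: a ray, as slopes to the right and down, at radius r is drawn at 1 + k1 r^2 times it, then the intrinsics apply), "R" (3x3) and "t" (3): a world point X has camera coordinates R X + t. Camera axes: x right, y down, z forward; pixel columns grow to the right and rows downward; lengths in mm; the calibration is good to about 2 mm. A picture is of the moment at which its call begins. camera_model takes no time and is no camera call.
- r.sign_off(): hands the job in, once; it reports no verdict.
Trained networks look in the newest picture that a camera, given by its name, has taken for a name from the list of things; names that differ only in an ending like _2 or _b are one class to them, and where a whole thing is asked for, a point or a joint stands for the part that bears it (a point fixed in the world has none). Each returns a list of dicts, best first, with "confidence" (0 to 1); they miss things now and then, are a little off and sometimes report something else, mostly with a low value. They report only what shows in the picture. A call takes as long as a camera call.
- r.cut_out(query, camera): "mask" (420x560 bool, what is visible of it) and "bbox" ([left, top, right, bottom] in pixels, round what is visible of it).
- r.place_of(query, camera): "location" ([row, column] in pixels: a listed point, or the origin of a listed thing).
The state is a dict: "clock": time; "qpos": joint angles; "qvel": joint speeds; "joint_efforts": joint torques, N m; "eef_pos": TCP position; "tcp_rot": TCP orientation; "contact_force": force on the tool from outside, world axes, zero at the start; "wrist_torque": the same for the moment, N m; "opening": opening from 0.0 (shut) to 1.0 (fully open).
Only numpy, scipy, OpenCV 4.12 (cv2) and the standard library are available. Lean on these libraries where they do the work, as an engineer would, in place of code of your own. Each camera call takes 0.05 s, during which the arm holds its last target. There are 200 camera calls.

## Working session

There is one attempt and no reset: what is moved stays moved. The work goes in short steps, Python scripts to look and compute and a tool call to move; the robot and the scene stay as the last step left them, time stands still between calls to the robot, and variables do not carry over. Pictures are saved under pics/ and viewed, about 8 in all and at most 12, crops included, and the job is handed in when it is done.

Besides the shell and the picture viewer there is one more tool, called after "Emit:" as a command line: name --argument value ..., lists and objects as JSON in quotes. move_arm: Moves the arm, as the interface text tells. Its arguments: {"type":"object","properties":{"increments":{"type":"array","items":{"type":"object","properties":{"tx":{"type":"number"},"ty":{"type":"number"},"tz":{"type":"number"},"rx":{"type":"number"},"ry":{"type":"number"},"rz":{"type":"number"},"gripper":{"type":"number"}}}},"squeeze":{"type":"number"}},"required":["increments"]}

```bash
mkdir -p pics; ls; cat > h.py <<'E'
import numpy as np, cv2
from rig import r
def ray(cam,row,col):
    m=r.camera_model(cam); x=(col-m['cx'])/m['fx']; y=(row-m['cy'])/m['fy']
    u,v=x,y
    for _ in range(20):
        k=1+m['k1']*(u*u+v*v); u,v=x/k,y/k
    R=np.array(m['R']);t=np.array(m['t'])
    return -R.T@t, R.T@np.array([u,v,1.]),R,t
def at_z(cam,row,col,z):
    c,d,_,_=ray(cam,row,col); return c+d*(z-c[2])/d[2]
def at_d(cam,row,col,dep):
    c,d,_,_=ray(cam,row,col); return c+d*dep
def save(cam,n):
    p,d=r.grab_frame(cam); cv2.imwrite(f'pics/{n}.png',p[:,:,::-1]); return p,d
E
python3 - <<'E'
from h import *
np.set_printoptions(precision=1,suppress=True)
s=r.sense();print(s)
ims=[]
for cam,pts in (('top',0),('side',0)):
    p,d=save(cam,cam+'0'); m=r.camera_model(cam); print(cam,m)
    for q,z in (('crate',0),('knob',100),('guide',100),('lock',90),('pull_tab',85),('cup',100),('tumbler',100),('tray_floor',16)):
        for o in r.place_of(q,cam)[:2]:
            print(cam,q,o['confidence'],o['location'],at_z(cam,*o['location'],z))
E
```

```text
pics
{'clock': 0.0, 'qpos': array([-1.3,  0.4,  1.6, -0. ,  1.2, -0. ]), 'qvel': array([ 0., -0.,  0., -0.,  0., -0.]), 'joint_efforts': array([ -0. , -60.5, -34.2,   0. ,   0. ,  -0. ]), 'eef_pos': array([ 144.1, -607.6,  207.3]), 'tcp_rot': array([-3.1,  0. ,  0.2]), 'contact_force': array([-0.3, -0.4, -0.3]), 'wrist_torque': array([0., 0., 0.]), 'opening': 1.0012841636878846}
top {'fx': 473.25547640481795, 'fy': 473.25547640481795, 'cx': 276.7878550028696, 'cy': 206.91868424919176, 'k1': -0.15888508955785274, 'R': array([[ 0. , -1. ,  0. ],
       [-1. , -0. , -0.1],
       [ 0.1, -0. , -1. ]]), 't': array([ -20.6,  593.4, 1342.8])}
top crate 0.65 [176.0, 250.8] [686.3  63.9   0. ]
top knob 0.37 [168.2, 249.8] [693.3  62.6 100. ]
top guide 0.78 [171.7, 252.2] [683.6  55.8 100. ]
top lock 0.91 [171.3, 250.3] [686.2  61.5  90. ]
top pull_tab 0.78 [202.9, 251.1] [598.9  58.1  85. ]
top pull_tab 0.43 [268.3, 127.3] [412.9 399.5  85. ]
top cup 0.87 [152.5, 199.1] [735.7 203.7 100. ]
top tumbler 0.76 [153.7, 291.5] [735.2 -51.7 100. ]
top tray_floor 0.82 [157.7, 246.5] [738.   76.7  16. ]
side {'fx': 478.5525759630712, 'fy': 478.5525759630712, 'cx': 283.059819876045, 'cy': 205.27398197713143, 'k1': -0.04063269218504468, 'R': array([[-1. , -0.2, -0. ],
       [-0.1,  0.5, -0.9],
       [ 0.1, -0.8, -0.5]]), 't': array([ 565.8,  117.7, 1321.9])}
side crate 0.64 [240.2, 241.9] [679.7  71.3   0. ]
side crate 0.33 [346.3, 334.8] [393.2 421.7   0. ]
side knob 0.72 [210.5, 237.6] [686.3  74.  100. ]
side knob 0.18 [214.5, 270.1] [595.3  80.1 100. ]
side guide 0.63 [211.2, 234.7] [693.2  78.7 100. ]
side lock 0.83 [213.0, 239.8] [681.6  70.1  90. ]
side pull_tab 0.9 [214.6, 268.5] [604.1  58.   85. ]
side cup 0.63 [235.3, 209.9] [726.9 199.9 100. ]
side tumbler 0.35 [215.1, 267.9] [600.6  84.  100. ]
```

View pics/top0.png

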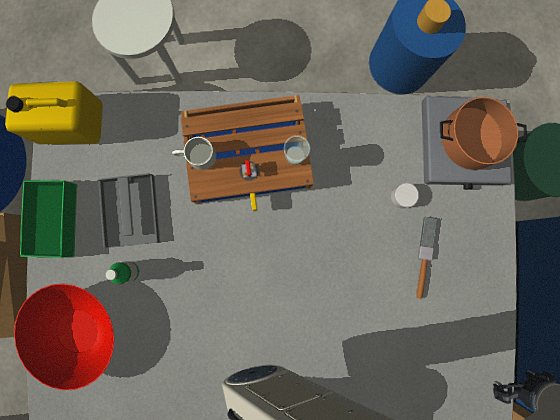

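View pics/side0.png

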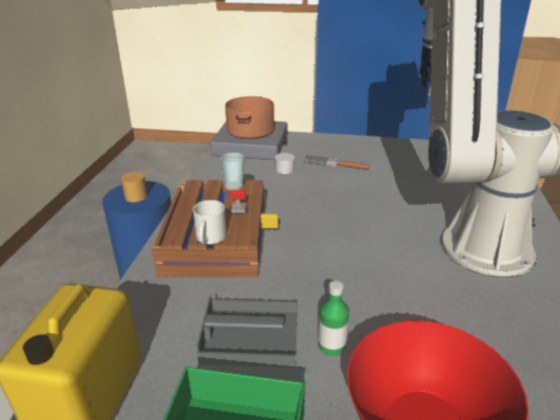

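```bash
cat > m.py <<'E'
from h import *
np.set_printoptions(precision=1,suppress=True)
for cam in('top','side'):
    p,d=r.grab_frame(cam); hsv=cv2.cvtColor(p,cv2.COLOR_RGB2HSV)
    H,S,V=[hsv[...,i].astype(int) for i in range(3)]
    for nm,mk,z0,z1,zt in (('knob',((H<6)|(H>174))&(S>150),120,175,160),('tab',(H>20)&(H<35)&(S>150),50,100,85)):
        P=[]
        for y,x in np.argwhere(mk):
            if d[y,x]<=0: continue
            X=at_d(cam,y,x,d[y,x])
            if 480<X[0]<800 and -80<X[1]<200 and z0<X[2]<z1: P.append([*X,*at_z(cam,y,x,zt),y,x])
        P=np.array(P)
        if len(P)<4: print(cam,nm,len(P));continue
        T=P[P[:,2]>zt-8] if (P[:,2]>zt-8).sum()>4 else P
        c=T[:,3:5]; rect=cv2.minAreaRect(c.astype(np.float32))
        u,s,v=np.linalg.svd(c-c.mean(0))
        print(cam,nm,len(P),len(T),'mean3d',T[:,:3].mean(0),'plane mean',c.mean(0),'rect',rect,'yaw',np.degrees(np.arctan2(v[0,1],v[0,0])),'px',T[:,6:].mean(0))
E
python3 m.py; python3 - <<'E'
from h import *
p,d=r.grab_frame('top')
# crate top plane: points at z 90..106
P=[];Q=[]
for y in range(85,215):
    for x in range(165,325):
        if d[y,x]>0:
            X=at_d('top',y,x,d[y,x])
            if 92<X[2]<108: P.append(X[:2])
P=np.array(P,np.float32);print(len(P),cv2.minAreaRect(P))
v=cv2.resize(p[90:215,170:330],None,fx=5,fy=4.7,interpolation=cv2.INTER_CUBIC);cv2.imwrite('pics/c1.png',v[:,:,::-1])
E
```

```text
Traceback (most recent call last):
  File "m.py", line 10, in <module>
    X=at_d(cam,y,x,d[y,x])
  File "h.py", line 13, in at_d
    c,d,_,_=ray(cam,row,col); return c+d*dep
            ~~~^^^^^^^^^^^^^
  File "h.py", line 4, in ray
    m=r.camera_model(cam); x=(col-m['cx'])/m['fx']; y=(row-m['cy'])/m['fy']
ValueError: time passes only in moves, steps and waits
Traceback (most recent call last):
  File "h.py", line 13, in at_d
    c,d,_,_=ray(cam,row,col); return c+d*dep
            ~~~^^^^^^^^^^^^^
  File "h.py", line 4, in ray
    m=r.camera_model(cam); x=(col-m['cx'])/m['fx']; y=(row-m['cy'])/m['fy']
ValueError: time passes only in moves, steps and waits
```

Too many camera_model calls; cache it.

```bash
sed -i "s/^def ray/import functools\ncm=functools.lru_cache(None)(r.camera_model)\ndef ray/; s/m=r.camera_model(cam); x/m=cm(cam); x/" h.py
python3 m.py; python3 - <<'E'
from h import *
p,d=r.grab_frame('top')
P=[]
for y in range(85,215):
    for x in range(165,325):
        if d[y,x]>0:
            X=at_d('top',y,x,d[y,x])
            if 92<X[2]<108: P.append(X[:2])
P=np.array(P,np.float32);print(len(P),cv2.minAreaRect(P))
v=cv2.resize(p[90:215,170:330],None,fx=5,fy=4.7,interpolation=cv2.INTER_CUBIC);cv2.imwrite('pics/c1.png',v[:,:,::-1])
E
```

```text
top knob 59 56 mean3d [685.9  65.4 158.8] plane mean [685.7  65.3] rect ((685.40673828125, 65.22489929199219), (36.22064971923828, 10.345813751220703), 10.337018013000488) yaw -168.87194013994096 px [167.4 247.7]
top tab 84 80 mean3d [605.1  53.2  84.1] plane mean [605.1  53.2] rect ((604.4487915039062, 53.15969467163086), (45.91560745239258, 12.88713550567627), 9.003042221069336) yaw -169.89095746596217 px [200.7 252.9]
side knob 132 52 mean3d [683.4  70.6 156.9] plane mean [681.9  75.9] rect ((682.792724609375, 77.13026428222656), (35.360740661621094, 21.41378402709961), 9.009727478027344) yaw -163.57248614503578 px [191.8 237.9]
side tab 201 64 mean3d [603.9  59.4  82.9] plane mean [603.3  62.6] rect ((603.9822998046875, 65.14991760253906), (43.5011100769043, 20.293384552001953), 9.04407024383545) yaw -171.18331591383424 px [215.5 268.5]
8207 ((750.3060913085938, 75.15928649902344), (248.72427368164062, 341.6690673828125), 9.14489459991455)
```

View pics/c1.png

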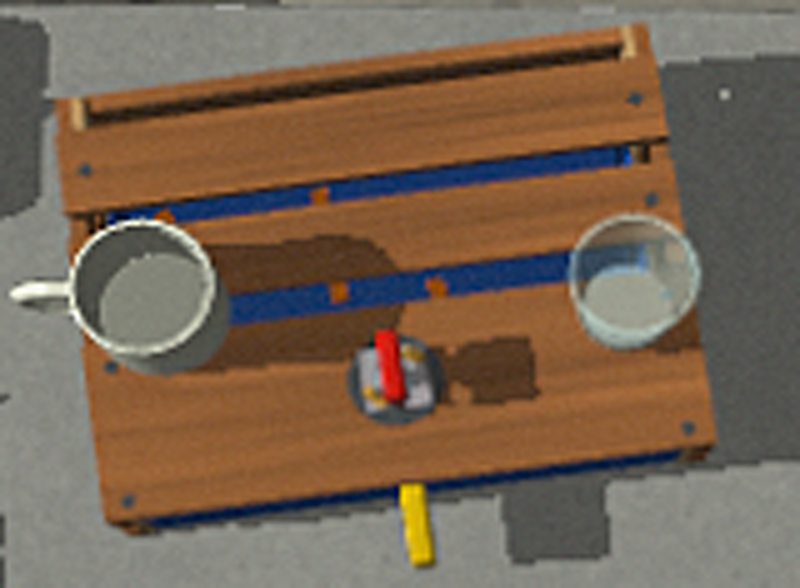

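Emit:
move_arm --increments '[{"tz":-1,"tx":3.79,"ty":-2.95,"gripper":0},{"tz":-1,"tx":3.79,"ty":-2.95,"gripper":0},{"tz":-1,"tx":3.79,"ty":-2.95,"gripper":0},{"tz":-1,"tx":3.79,"ty":-2.95,"gripper":0},{"tz":-1,"tx":3.79,"ty":-2.95,"gripper":0},{"tz":-1,"tx":3.79,"ty":-2.95,"gripper":0},{"tz":-1,"tx":3.79,"ty":-2.95,"gripper":0},{"tz":-1,"tx":3.79,"ty":-2.95,"gripper":0},{"tx":3.79,"ty":-2.95,"gripper":0},{"tx":3.79,"ty":-2.95,"gripper":0},{"tx":3.79,"ty":-2.95,"gripper":0},{"tx":3.79,"ty":-2.95,"gripper":0}]' --squeeze 20

```text
invalid input
```

Emit:
move_arm --increments '[{"tx":3.79,"ty":-2.95},{"tx":3.79,"ty":-2.95},{"tx":3.79,"ty":-2.95},{"tx":3.79,"ty":-2.95},{"tx":3.79,"ty":-2.95},{"tx":3.79,"ty":-2.95},{"rz":-8.5},{"rz":-8.5},{"rz":-8.5},{"rz":-8.5},{"rz":-8.5},{"rz":-8.5}]'

```text
invalid input
```

Emit:
move_arm --increments '[{"rz":-8.5},{"rz":-8.5},{"rz":-8.5},{"rz":-8.5},{"rz":-8.5},{"rz":-8.5},{"rz":-8.5},{"rz":-8.5},{"rz":-8.5},{"rz":-8.5},{"rz":-8.5},{"rz":-8.5}]'

```text
invalid input
```

Emit:
move_arm --increments '[{"tx":3.79,"ty":-2.95,"tz":-1,"rx":0,"ry":0,"rz":0,"gripper":0}]' --squeeze 20

```text
clock: 1.25
eef_pos: [172.3, -572.8, 216.9]
tcp_rot: [3.141, 0.001, 0.23]
contact_force: [1.1, -0.4, 0.3]
opening: 0.858
```

Emit:
move_arm --increments '[{"tx":3.79,"ty":-2.95,"tz":-1,"rx":0,"ry":0,"rz":0,"gripper":0},{"tx":3.79,"ty":-2.95,"tz":-1,"rx":0,"ry":0,"rz":0,"gripper":0},{"tx":3.79,"ty":-2.95,"tz":-1,"rx":0,"ry":0,"rz":0,"gripper":0},{"tx":3.79,"ty":-2.95,"tz":-1,"rx":0,"ry":0,"rz":0,"gripper":0},{"tx":3.79,"ty":-2.95,"tz":-1,"rx":0,"ry":0,"rz":0,"gripper":0},{"tx":3.79,"ty":-2.95,"tz":-1,"rx":0,"ry":0,"rz":0,"gripper":0},{"tx":3.79,"ty":-2.95,"tz":-1,"rx":0,"ry":0,"rz":0,"gripper":0},{"tx":3.79,"ty":-2.95,"tz":0,"rx":0,"ry":0,"rz":0,"gripper":0},{"tx":3.79,"ty":-2.95,"tz":0,"rx":0,"ry":0,"rz":0,"gripper":0},{"tx":3.79,"ty":-2.95,"tz":0,"rx":0,"ry":0,"rz":0,"gripper":0},{"tx":3.79,"ty":-2.95,"tz":0,"rx":0,"ry":0,"rz":0,"gripper":0},{"tx":3.79,"ty":-2.95,"tz":0,"rx":0,"ry":0,"rz":0,"gripper":0}]'

```text
clock: 2.45
eef_pos: [536.1, -119.5, 288.3]
tcp_rot: [3.141, -0.0, 0.233]
contact_force: [0.6, -0.5, -0.4]
opening: 0.502
```

Emit:
move_arm --increments '[{"tx":3.79,"ty":-2.95,"tz":0,"rx":0,"ry":0,"rz":0,"gripper":0},{"tx":3.79,"ty":-2.95,"tz":0,"rx":0,"ry":0,"rz":0,"gripper":0},{"tx":3.79,"ty":-2.95,"tz":0,"rx":0,"ry":0,"rz":0,"gripper":0},{"tx":3.79,"ty":-2.95,"tz":0,"rx":0,"ry":0,"rz":0,"gripper":0},{"tx":3.79,"ty":-2.95,"tz":0,"rx":0,"ry":0,"rz":0,"gripper":0},{"tx":0,"ty":0,"tz":0,"rx":0,"ry":0,"rz":-8.5,"gripper":0},{"tx":0,"ty":0,"tz":0,"rx":0,"ry":0,"rz":-8.5,"gripper":0},{"tx":0,"ty":0,"tz":0,"rx":0,"ry":0,"rz":-8.5,"gripper":0},{"tx":0,"ty":0,"tz":0,"rx":0,"ry":0,"rz":-8.5,"gripper":0},{"tx":0,"ty":0,"tz":0,"rx":0,"ry":0,"rz":-8.5,"gripper":0},{"tx":0,"ty":0,"tz":0,"rx":0,"ry":0,"rz":-8.5,"gripper":0},{"tx":0,"ty":0,"tz":0,"rx":0,"ry":0,"rz":-8.5,"gripper":0}]'

```text
clock: 3.65
eef_pos: [685.4, 65.9, 288.0]
tcp_rot: [-3.141, 0.0, 1.277]
contact_force: [0.2, 0.1, 0.1]
opening: 0.498
```

Emit:
move_arm --increments '[{"tx":0,"ty":0,"tz":0,"rx":0,"ry":0,"rz":-8.5,"gripper":0},{"tx":0,"ty":0,"tz":0,"rx":0,"ry":0,"rz":-8.5,"gripper":0},{"tx":0,"ty":0,"tz":0,"rx":0,"ry":0,"rz":-8.5,"gripper":0},{"tx":0,"ty":0,"tz":0,"rx":0,"ry":0,"rz":-8.5,"gripper":0},{"tx":0,"ty":0,"tz":0,"rx":0,"ry":0,"rz":-8.5,"gripper":0},{"tx":0,"ty":0,"tz":0,"rx":0,"ry":0,"rz":-8.5,"gripper":0},{"tx":0,"ty":0,"tz":0,"rx":0,"ry":0,"rz":-8.5,"gripper":0},{"tx":0,"ty":0,"tz":0,"rx":0,"ry":0,"rz":-8.5,"gripper":0},{"tx":0,"ty":0,"tz":0,"rx":0,"ry":0,"rz":-8.5,"gripper":0},{"tx":0,"ty":0,"tz":0,"rx":0,"ry":0,"rz":-8.5,"gripper":0},{"tx":0,"ty":0,"tz":0,"rx":0,"ry":0,"rz":-8.5,"gripper":0},{"tx":0,"ty":0,"tz":0,"rx":0,"ry":0,"rz":-8.5,"gripper":0}]'

```text
clock: 4.85
eef_pos: [685.4, 65.9, 288.0]
tcp_rot: [-3.142, -0.0, 3.058]
contact_force: [0.0, -0.3, 0.1]
opening: 0.499
```

```bash
python3 -c "
from h import *
s=r.sense();print(s['clock'],s['qpos'],s['eef_pos'],s['tcp_rot'],s['contact_force'],s['opening'])"
```

```text
4.85 [ 9.37224117e-02  3.95458772e-01  1.39409996e+00 -1.54770860e-05
  1.35222726e+00 -1.39315275e+00] [685.44084377  65.93098741 287.9744295 ] [-3.14154362e+00 -1.87626347e-04  3.05767484e+00] [ 0.0140261  -0.26065193  0.12890986] 0.49930750179013755
```

Emit:
move_arm --increments '[{"tx":0,"ty":0,"tz":3,"rx":0,"ry":0,"rz":-7.15,"gripper":0},{"tx":0,"ty":0,"tz":3,"rx":0,"ry":0,"rz":-7.15,"gripper":0},{"tx":0,"ty":0,"tz":3,"rx":0,"ry":0,"rz":0,"gripper":0},{"tx":0,"ty":0,"tz":2.2,"rx":0,"ry":0,"rz":0,"gripper":0},{"tx":0,"ty":0,"tz":0,"rx":0,"ry":0,"rz":0,"gripper":-0.3}]'

```text
clock: 5.35
eef_pos: [683.2, 65.7, 172.4]
tcp_rot: [3.141, -0.006, -2.982]
contact_force: [-0.2, 1.1, 0.1]
opening: 0.357
```

```bash
python3 -c "
from h import *
a,_=r.grab_frame('top');b,_=r.grab_frame('side')
v=np.hstack([cv2.resize(a[120:220,200:300],(400,400),interpolation=2),cv2.resize(b[130:230,190:290],(400,400),interpolation=2)])
cv2.imwrite('pics/c2.png',v[:,:,::-1])"
```

```text
(no output)
```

View pics/c2.png

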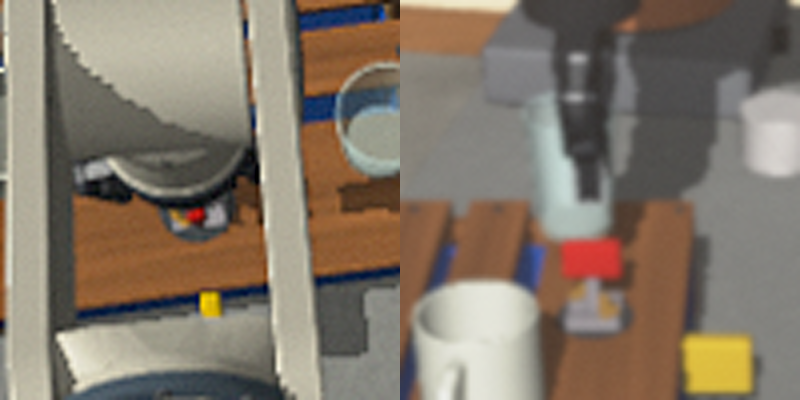

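Emit:
move_arm --increments '[{"tx":0,"ty":0,"tz":2,"rx":0,"ry":0,"rz":0,"gripper":-0.3},{"tx":0,"ty":0,"tz":1.5,"rx":0,"ry":0,"rz":0,"gripper":-0.3},{"tx":0,"ty":0,"tz":0,"rx":0,"ry":0,"rz":0,"gripper":-0.3},{"tx":0,"ty":0,"tz":0,"rx":0,"ry":0,"rz":0,"gripper":-0.55}]'

```text
clock: 5.85
eef_pos: [685.7, 65.9, 141.7]
tcp_rot: [-3.142, 0.0, -2.982]
contact_force: [0.5, 0.1, 0.4]
opening: 0.229
```

Emit:
move_arm --increments '[{"tx":0,"ty":0,"tz":0.7,"rx":0,"ry":0,"rz":0,"gripper":-0.6},{"tx":0,"ty":0,"tz":0,"rx":0,"ry":0,"rz":0,"gripper":-0.62},{"tx":0,"ty":0,"tz":0,"rx":0,"ry":0,"rz":0,"gripper":-0.64},{"tx":0,"ty":0,"tz":0,"rx":0,"ry":0,"rz":0,"gripper":-0.66}]'

```text
clock: 6.25
eef_pos: [685.7, 65.9, 134.4]
tcp_rot: [-3.142, 0.0, -2.982]
contact_force: [-0.0, 0.0, -0.1]
opening: 0.168
```

Emit:
move_arm --increments '[{"tx":0,"ty":0,"tz":0,"rx":0,"ry":0,"rz":0,"gripper":-0.69},{"tx":0,"ty":0,"tz":0,"rx":0,"ry":0,"rz":0,"gripper":-0.72},{"tx":0,"ty":0,"tz":0,"rx":0,"ry":0,"rz":0,"gripper":-0.8},{"tx":0,"ty":0,"tz":0,"rx":0,"ry":0,"rz":0,"gripper":-1}]' --squeeze 20

```text
clock: 6.65
eef_pos: [685.6, 66.4, 134.4]
tcp_rot: [3.141, 0.0, -2.982]
contact_force: [-1.6, 4.3, 3.5]
opening: 0.124
```

```bash
cat > s.py <<'E'
from h import *
np.set_printoptions(precision=3,suppress=True)
s=r.sense();print(s['clock'],s['eef_pos'],s['tcp_rot'],s['contact_force'],s['wrist_torque'],s['opening'],s['qpos'])
E
python3 s.py
```

```text
6.65 [685.594  66.42  134.443] [ 3.141  0.    -2.982] [-1.608  4.321  3.479] [ 0.816  0.274 -0.019] 0.12393274337033322 [ 0.094  0.519  1.548  0.001  1.074 -1.637]
```

Emit:
move_arm --increments '[{"tx":0,"ty":0.05,"tz":0,"rx":0,"ry":0,"rz":0,"gripper":-1},{"tx":0,"ty":0,"tz":-0.2,"rx":0,"ry":0,"rz":0,"gripper":-1},{"tx":0,"ty":0,"tz":-0.2,"rx":0,"ry":0,"rz":0,"gripper":-1},{"tx":0,"ty":0,"tz":-0.2,"rx":0,"ry":0,"rz":0,"gripper":-1}]' --squeeze 35

```text
clock: 7.05
eef_pos: [685.2, 66.5, 139.3]
tcp_rot: [3.141, -0.001, -2.982]
contact_force: [2.9, 3.6, -7.2]
opening: 0.116
```

```bash
python3 s.py
```

```text
7.05 [685.157  66.452 139.311] [ 3.141 -0.001 -2.982] [ 2.925  3.633 -7.172] [ 0.703 -0.314  0.042] 0.11608929078830282 [ 0.094  0.514  1.544  0.     1.084 -1.636]
```

Emit:
move_arm --increments '[{"tx":-0.02,"ty":0.03,"tz":-0.3,"rx":0,"ry":0,"rz":0,"gripper":-1},{"tx":0,"ty":0,"tz":-0.3,"rx":0,"ry":0,"rz":0,"gripper":-1},{"tx":0,"ty":0,"tz":-0.3,"rx":0,"ry":0,"rz":0,"gripper":-1},{"tx":0,"ty":0,"tz":-0.15,"rx":0,"ry":0,"rz":0,"gripper":-1},{"tx":0,"ty":0,"tz":0,"rx":0,"ry":0,"rz":0,"gripper":-1}]'

```text
clock: 7.55
eef_pos: [685.3, 66.6, 150.5]
tcp_rot: [-3.142, -0.001, -2.982]
contact_force: [1.6, 2.6, -10.5]
opening: 0.116
```

```bash
python3 s.py
```

```text
7.55 [685.283  66.607 150.531] [-3.142 -0.001 -2.982] [  1.553   2.639 -10.536] [ 0.478 -0.259  0.041] 0.11567905300061936 [ 0.095  0.503  1.536 -0.     1.103 -1.635]
```

Emit:
move_arm --increments '[{"tx":0,"ty":0,"tz":0,"rx":0,"ry":0,"rz":2,"gripper":-1},{"tx":0,"ty":0,"tz":0,"rx":0,"ry":0,"rz":4,"gripper":-1},{"tx":0,"ty":0,"tz":0,"rx":0,"ry":0,"rz":4,"gripper":-1},{"tx":0,"ty":0,"tz":0,"rx":0,"ry":0,"rz":2,"gripper":-1}]' --squeeze 27

```text
clock: 7.95
eef_pos: [685.2, 66.9, 150.2]
tcp_rot: [3.141, -0.001, 3.089]
contact_force: [0.9, 3.1, -10.2]
opening: 0.116
```

```bash
python3 s.py
```

```text
7.95 [685.237  66.918 150.232] [ 3.141 -0.001  3.089] [  0.908   3.124 -10.19 ] [ 0.673 -0.246  0.008] 0.11619598444811376 [ 0.095  0.504  1.536  0.     1.103 -1.423]
```

Emit:
move_arm --increments '[{"tx":0,"ty":0.03,"tz":0,"rx":0,"ry":0,"rz":3,"gripper":-1},{"tx":0,"ty":0,"tz":0,"rx":0,"ry":0,"rz":4,"gripper":-1},{"tx":0,"ty":0,"tz":0,"rx":0,"ry":0,"rz":4,"gripper":-1},{"tx":0,"ty":0,"tz":0,"rx":0,"ry":0,"rz":4,"gripper":-1},{"tx":0,"ty":0,"tz":0,"rx":0,"ry":0,"rz":4,"gripper":-1},{"tx":0,"ty":0,"tz":0,"rx":0,"ry":0,"rz":2,"gripper":-1},{"tx":0,"ty":0,"tz":0,"rx":0,"ry":0,"rz":0,"gripper":-1}]'

```text
clock: 8.65
eef_pos: [685.4, 67.6, 150.3]
tcp_rot: [3.141, -0.001, 2.724]
contact_force: [1.7, 6.3, -10.1]
opening: 0.118
```

```bash
python3 s.py
```

```text
8.65 [685.382  67.56  150.28 ] [ 3.141 -0.001  2.724] [  1.744   6.324 -10.141] [ 0.915 -0.313 -0.002] 0.11819116014188558 [ 0.096  0.504  1.536  0.001  1.103 -1.058]
```

Emit:
move_arm --increments '[{"tx":0,"ty":0.06,"tz":0,"rx":0,"ry":0,"rz":1,"gripper":-1},{"tx":0,"ty":0,"tz":0,"rx":0,"ry":0,"rz":1,"gripper":-1},{"tx":0,"ty":0,"tz":0,"rx":0,"ry":0,"rz":1,"gripper":-1},{"tx":0,"ty":0,"tz":0,"rx":0,"ry":0,"rz":1,"gripper":-1}]' --squeeze 21

```text
clock: 9.05
eef_pos: [685.6, 67.7, 150.4]
tcp_rot: [-3.142, -0.0, 2.654]
contact_force: [1.2, 4.6, -10.1]
opening: 0.117
```

```bash
python3 s.py
```

```text
9.05 [685.603  67.727 150.45 ] [-3.142 -0.     2.654] [  1.156   4.597 -10.145] [ 0.839 -0.122  0.022] 0.11658912031000543 [ 0.096  0.504  1.535  0.     1.103 -0.987]
```

Emit:
move_arm --increments '[{"tx":0,"ty":0.04,"tz":0,"rx":0,"ry":0,"rz":1,"gripper":-1},{"tx":0,"ty":0,"tz":0,"rx":0,"ry":0,"rz":1,"gripper":-1},{"tx":0,"ty":0,"tz":0,"rx":0,"ry":0,"rz":1,"gripper":-1}]'

```text
clock: 9.35
eef_pos: [685.7, 67.9, 150.5]
tcp_rot: [-3.141, -0.0, 2.602]
contact_force: [-0.1, 3.9, -10.4]
opening: 0.119
```

```bash
python3 s.py
```

```text
9.35 [685.74   67.909 150.478] [-3.141 -0.     2.602] [ -0.104   3.945 -10.381] [0.677 0.055 0.025] 0.1189823739183467 [ 0.097  0.504  1.534  0.     1.104 -0.934]
```

Emit:
move_arm --increments '[{"tx":0,"ty":0.03,"tz":0,"rx":0,"ry":0,"rz":1,"gripper":-1},{"tx":0,"ty":0,"tz":0,"rx":0,"ry":0,"rz":1,"gripper":-1},{"tx":0,"ty":0,"tz":0,"rx":0,"ry":0,"rz":1,"gripper":-1}]'

```text
clock: 9.65
eef_pos: [685.9, 68.1, 150.5]
tcp_rot: [-3.141, -0.0, 2.549]
contact_force: [-1.2, 3.6, -10.7]
opening: 0.118
```

```bash
python3 s.py
```

```text
9.65 [685.932  68.105 150.483] [-3.141 -0.     2.549] [ -1.219   3.619 -10.685] [0.579 0.161 0.009] 0.11807173220119377 [ 0.097  0.504  1.534 -0.     1.104 -0.881]
```

Emit:
move_arm --increments '[{"tx":0.03,"ty":0.02,"tz":0,"rx":0,"ry":0,"rz":1,"gripper":-1},{"tx":0,"ty":0,"tz":0,"rx":0,"ry":0,"rz":1,"gripper":-1},{"tx":0,"ty":0,"tz":0,"rx":0,"ry":0,"rz":1,"gripper":-1}]'

```text
clock: 9.95
eef_pos: [686.0, 68.3, 150.5]
tcp_rot: [-3.141, 0.0, 2.497]
contact_force: [-0.7, 1.6, -11.1]
opening: 0.115
```

```bash
python3 s.py
```

```text
9.95 [685.967  68.333 150.539] [-3.141  0.     2.497] [ -0.738   1.629 -11.111] [0.355 0.14  0.049] 0.11495757477273007 [ 0.097  0.504  1.534 -0.     1.104 -0.829]
```

Emit:
move_arm --increments '[{"tx":0,"ty":0,"tz":0,"rx":0,"ry":0,"rz":1,"gripper":-1},{"tx":0,"ty":0,"tz":0,"rx":0,"ry":0,"rz":1,"gripper":-1},{"tx":0,"ty":0,"tz":0,"rx":0,"ry":0,"rz":1,"gripper":-1}]'

```text
clock: 10.25
eef_pos: [686.0, 68.4, 150.6]
tcp_rot: [-3.141, 0.0, 2.445]
contact_force: [-1.1, 1.2, -10.4]
opening: 0.115
```

```bash
python3 s.py
```

```text
10.25 [686.002  68.432 150.578] [-3.141  0.     2.445] [ -1.059   1.249 -10.439] [0.339 0.161 0.225] 0.11508659493919456 [ 0.097  0.504  1.534 -0.     1.104 -0.776]
```

Emit:
move_arm --increments '[{"tx":0,"ty":0,"tz":0,"rx":0,"ry":0,"rz":0.4,"gripper":-1},{"tx":0,"ty":0,"tz":0,"rx":0,"ry":0,"rz":0,"gripper":-1}]'

```text
clock: 10.45
eef_pos: [686.0, 68.5, 150.6]
tcp_rot: [-3.141, 0.0, 2.439]
contact_force: [-0.2, 0.8, -10.4]
opening: 0.112
```

```bash
python3 s.py
```

```text
10.45 [686.005  68.462 150.573] [-3.141  0.     2.439] [ -0.169   0.833 -10.397] [0.225 0.125 0.245] 0.1122556450044593 [ 0.097  0.504  1.534 -0.     1.104 -0.771]
```

Emit:
move_arm --increments '[{"tx":0,"ty":0,"tz":0,"rx":0,"ry":0,"rz":-1.2,"gripper":-1},{"tx":0,"ty":0,"tz":0,"rx":0,"ry":0,"rz":-1.2,"gripper":-1},{"tx":0,"ty":0,"tz":0,"rx":0,"ry":0,"rz":0,"gripper":-1}]'

```text
clock: 10.75
eef_pos: [686.0, 68.5, 150.6]
tcp_rot: [-3.142, -0.0, 2.482]
contact_force: [-1.1, 1.8, -10.4]
opening: 0.117
```

```bash
python3 s.py
```

```text
10.75 [686.002  68.465 150.575] [-3.142 -0.     2.482] [ -1.129   1.8   -10.396] [0.162 0.222 0.113] 0.1168759345016102 [ 0.097  0.504  1.534 -0.     1.104 -0.814]
```

Emit:
move_arm --increments '[{"tx":0,"ty":0,"tz":0.2,"rx":0,"ry":0,"rz":0,"gripper":-1},{"tx":0,"ty":0,"tz":0.2,"rx":0,"ry":0,"rz":0,"gripper":-1},{"tx":0,"ty":0,"tz":0.1,"rx":0,"ry":0,"rz":0,"gripper":-1},{"tx":0,"ty":0,"tz":0,"rx":0,"ry":0,"rz":0,"gripper":-1}]'

```text
clock: 11.15
eef_pos: [686.1, 68.5, 145.6]
tcp_rot: [3.142, 0.0, 2.481]
contact_force: [-1.2, 0.5, -6.1]
opening: 0.119
```

```bash
python3 s.py
```

```text
11.15 [686.054  68.508 145.58 ] [3.142 0.    2.481] [-1.169  0.474 -6.128] [0.124 0.308 0.065] 0.1188105389507642 [ 0.097  0.509  1.538 -0.     1.095 -0.813]
```

Emit:
move_arm --increments '[{"tx":0,"ty":0,"tz":0.06,"rx":0,"ry":0,"rz":0,"gripper":-1},{"tx":0,"ty":0,"tz":0,"rx":0,"ry":0,"rz":0,"gripper":-1}]'

```text
clock: 11.35
eef_pos: [686.2, 68.5, 145.4]
tcp_rot: [3.141, 0.0, 2.481]
contact_force: [-2.6, 1.3, -3.3]
opening: 0.121
```

```bash
python3 s.py
```

```text
11.35 [686.173  68.534 145.387] [3.141 0.    2.481] [-2.586  1.292 -3.345] [0.134 0.537 0.118] 0.12131406887250495 [ 0.097  0.509  1.538 -0.     1.094 -0.813]
```

Emit:
move_arm --increments '[{"tx":0,"ty":0,"tz":0.03,"rx":0,"ry":0,"rz":0,"gripper":-0.72},{"tx":0,"ty":0,"tz":0,"rx":0,"ry":0,"rz":0,"gripper":-0.5},{"tx":0,"ty":0,"tz":0,"rx":0,"ry":0,"rz":0,"gripper":-0.3},{"tx":0,"ty":0,"tz":0,"rx":0,"ry":0,"rz":0,"gripper":-0.3},{"tx":0,"ty":0,"tz":0,"rx":0,"ry":0,"rz":0,"gripper":-0.3}]'

```text
clock: 11.85
eef_pos: [686.4, 68.5, 145.0]
tcp_rot: [3.141, 0.001, 2.481]
contact_force: [0.2, 0.2, -0.3]
opening: 0.347
```

Emit:
move_arm --increments '[{"tx":0,"ty":0,"tz":-1.5,"rx":0,"ry":0,"rz":0,"gripper":-0.3},{"tx":0,"ty":0,"tz":-3,"rx":0,"ry":0,"rz":0,"gripper":-0.3},{"tx":0,"ty":0,"tz":-3,"rx":0,"ry":0,"rz":0,"gripper":-0.3},{"tx":0,"ty":0,"tz":-1,"rx":0,"ry":0,"rz":0,"gripper":-0.3}]'

```text
clock: 12.25
eef_pos: [688.0, 68.7, 234.5]
tcp_rot: [3.138, 0.004, 2.481]
contact_force: [-0.8, 0.1, 0.5]
opening: 0.35
```

```bash
python3 s.py; python3 m.py; python3 -c "
from h import *
b,_=r.grab_frame('side')
cv2.imwrite('pics/c3.png',cv2.resize(b[130:260,170:300],(600,600),interpolation=2)[:,:,::-1])"
```

```text
12.25 [687.954  68.697 234.494] [3.138 0.004 2.481] [-0.775  0.126  0.478] [-0.024 -0.003  0.043] 0.34973714253270827 [ 0.097  0.432  1.456 -0.     1.248 -0.813]
top knob 34 34 mean3d [677.9  71.6 167.1] plane mean [679.  72.] rect ((678.79833984375, 72.11106872558594), (12.669388771057129, 18.37764549255371), 54.3621711730957) yaw 141.60218073183026 px [169.8 245.1]
top tab 50 50 mean3d [614.   54.5  84.2] plane mean [613.9  54.5] rect ((613.95166015625, 54.464962005615234), (25.042905807495117, 13.814805030822754), 0.9266486763954163) yaw -167.83004677182086 px [197.5 252.5]
side knob 101 80 mean3d [682.2  73.2 162.6] plane mean [683.5  68.6] rect ((684.7705078125, 68.9283447265625), (29.29343032836914, 50.66138458251953), 13.238736152648926) yaw 125.84612958246701 px [190.4 238. ]
side tab 203 68 mean3d [604.3  59.5  82.6] plane mean [603.6  63.2] rect ((604.0892944335938, 65.16726684570312), (43.71735763549805, 20.29466438293457), 9.046399116516113) yaw -170.7018856935187 px [215.6 268.3]
```

View pics/c3.png

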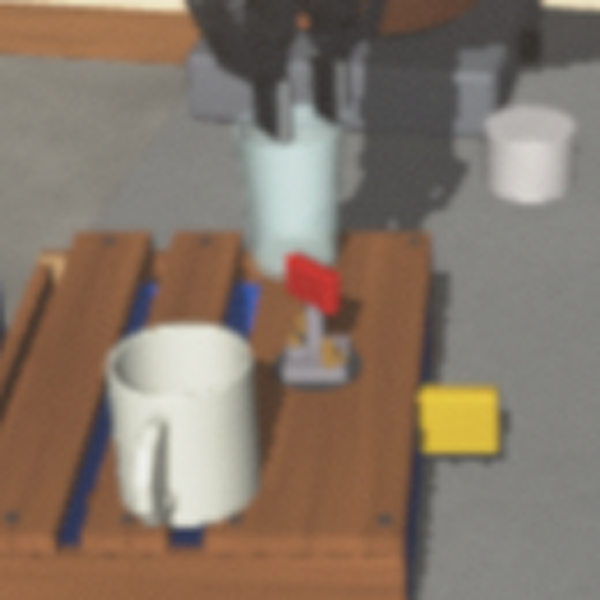

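Emit:
move_arm --increments '[{"tx":2.1,"ty":-2.24,"tz":0,"rx":0,"ry":0,"rz":0,"gripper":0},{"tx":2.1,"ty":-2.24,"tz":0,"rx":0,"ry":0,"rz":0,"gripper":0},{"tx":2.11,"ty":-2.24,"tz":0,"rx":0,"ry":0,"rz":0,"gripper":0},{"tx":0,"ty":0,"tz":0,"rx":0,"ry":0,"rz":-7.83,"gripper":0},{"tx":0,"ty":0,"tz":0,"rx":0,"ry":0,"rz":-7.83,"gripper":0},{"tx":0,"ty":0,"tz":0,"rx":0,"ry":0,"rz":-7.83,"gripper":0},{"tx":0,"ty":0,"tz":2.5,"rx":0,"ry":0,"rz":-7.83,"gripper":0},{"tx":0,"ty":0,"tz":2.5,"rx":0,"ry":0,"rz":-7.83,"gripper":0},{"tx":0,"ty":0,"tz":2.5,"rx":0,"ry":0,"rz":-7.83,"gripper":0},{"tx":0,"ty":0,"tz":2.5,"rx":0,"ry":0,"rz":0,"gripper":0},{"tx":0,"ty":0,"tz":2.5,"rx":0,"ry":0,"rz":0,"gripper":0},{"tx":0,"ty":0,"tz":0,"rx":0,"ry":0,"rz":0,"gripper":0}]'

```text
clock: 13.6
eef_pos: [591.1, 53.9, 100.0]
tcp_rot: [3.141, -0.009, -2.982]
contact_force: [-0.2, 0.2, -0.9]
opening: 0.497
```

```bash
python3 s.py
```

```text
13.6 [591.119  53.874 100.013] [ 3.141 -0.009 -2.982] [-0.177  0.222 -0.872] [-0.017 -0.018 -0.056] 0.4968263310799903 [ 0.088  0.431  1.786 -0.     0.933 -1.642]
```

Emit:
move_arm --increments '[{"tx":0,"ty":0,"tz":2,"rx":0,"ry":0,"rz":0,"gripper":0},{"tx":0,"ty":0,"tz":2,"rx":0,"ry":0,"rz":0,"gripper":0},{"tx":0,"ty":0,"tz":0,"rx":0,"ry":0,"rz":0,"gripper":-0.3},{"tx":0,"ty":0,"tz":0,"rx":0,"ry":0,"rz":0,"gripper":-0.5},{"tx":0,"ty":0,"tz":0,"rx":0,"ry":0,"rz":0,"gripper":-0.57}]'

```text
clock: 14.1
eef_pos: [595.7, 54.3, 66.0]
tcp_rot: [-3.141, 0.001, -2.982]
contact_force: [0.5, 0.1, 0.2]
opening: 0.217
```

```bash
python3 s.py
```

```text
14.1 [595.712  54.272  65.957] [-3.141  0.001 -2.982] [0.517 0.076 0.192] [-0.006  0.002 -0.024] 0.216784843915518 [ 0.088  0.477  1.804  0.     0.859 -1.642]
```

Emit:
move_arm --increments '[{"tx":0,"ty":0,"tz":1,"rx":0,"ry":0,"rz":0,"gripper":-0.57},{"tx":0,"ty":0,"tz":0,"rx":0,"ry":0,"rz":0,"gripper":-0.62},{"tx":0,"ty":0,"tz":0,"rx":0,"ry":0,"rz":0,"gripper":-0.7},{"tx":0,"ty":0,"tz":0,"rx":0,"ry":0,"rz":0,"gripper":-1},{"tx":0,"ty":0,"tz":0,"rx":0,"ry":0,"rz":0,"gripper":-1}]' --squeeze 25

```text
clock: 14.6
eef_pos: [594.6, 53.4, 54.4]
tcp_rot: [-3.141, -0.001, -2.982]
contact_force: [0.5, -5.6, -3.5]
opening: 0.153
```

```bash
python3 s.py
```

```text
14.6 [594.641  53.413  54.41 ] [-3.141 -0.001 -2.982] [ 0.549 -5.638 -3.491] [-0.828 -0.104 -0.123] 0.15258266569299042 [ 0.088  0.493  1.81  -0.001  0.839 -1.641]
```

Emit:
move_arm --increments '[{"tx":0,"ty":-0.07,"tz":-0.03,"rx":0,"ry":0,"rz":0,"gripper":-1},{"tx":0.2,"ty":0,"tz":0,"rx":0,"ry":0,"rz":0,"gripper":-1},{"tx":0.2,"ty":0,"tz":0,"rx":0,"ry":0,"rz":0,"gripper":-1},{"tx":0.2,"ty":0,"tz":0,"rx":0,"ry":0,"rz":0,"gripper":-1}]'

```text
clock: 15.0
eef_pos: [588.6, 52.5, 54.5]
tcp_rot: [-3.142, -0.001, -2.982]
contact_force: [2.8, -3.0, -12.9]
opening: 0.154
```

```bash
python3 s.py
```

```text
15.0 [588.563  52.486  54.485] [-3.142 -0.001 -2.982] [  2.805  -2.968 -12.871] [-0.296 -0.432 -0.135] 0.1544239529896265 [ 0.086  0.486  1.824 -0.     0.833 -1.643]
```

Emit:
move_arm --increments '[{"tx":0.5,"ty":-0.02,"tz":0.06,"rx":0,"ry":0,"rz":0,"gripper":-1},{"tx":0.5,"ty":0,"tz":0.03,"rx":0,"ry":0,"rz":0,"gripper":-1},{"tx":0.8,"ty":0,"tz":0,"rx":0,"ry":0,"rz":0,"gripper":-1},{"tx":0.8,"ty":0,"tz":0,"rx":0,"ry":0,"rz":0,"gripper":-1},{"tx":0.8,"ty":0,"tz":0,"rx":0,"ry":0,"rz":0,"gripper":-1},{"tx":0.8,"ty":0,"tz":0,"rx":0,"ry":0,"rz":0,"gripper":-1},{"tx":0.8,"ty":0,"tz":0,"rx":0,"ry":0,"rz":0,"gripper":-1},{"tx":0.8,"ty":0,"tz":0,"rx":0,"ry":0,"rz":0,"gripper":-1},{"tx":0.8,"ty":0,"tz":0,"rx":0,"ry":0,"rz":0,"gripper":-1},{"tx":0.5,"ty":0,"tz":0,"rx":0,"ry":0,"rz":0,"gripper":-1},{"tx":0.5,"ty":0,"tz":0,"rx":0,"ry":0,"rz":0,"gripper":-1}]'

```text
clock: 16.1
eef_pos: [513.4, 40.9, 54.4]
tcp_rot: [3.14, 0.0, -2.983]
contact_force: [1.1, 6.9, -3.3]
opening: 0.151
```

```bash
python3 s.py
```

```text
16.1 [513.388  40.948  54.365] [ 3.14   0.    -2.983] [ 1.066  6.886 -3.347] [ 1.301 -0.181 -0.151] 0.15077514756663954 [ 0.076  0.392  1.99   0.002  0.759 -1.655]
```

Emit:
move_arm --increments '[{"tx":0.4,"ty":0.08,"tz":0,"rx":0,"ry":0,"rz":0,"gripper":-1},{"tx":0.5,"ty":0,"tz":0,"rx":0,"ry":0,"rz":0,"gripper":-1},{"tx":0.5,"ty":0,"tz":0,"rx":0,"ry":0,"rz":0,"gripper":-1},{"tx":0.5,"ty":0,"tz":0,"rx":0,"ry":0,"rz":0,"gripper":-1},{"tx":0.3,"ty":0,"tz":0,"rx":0,"ry":0,"rz":0,"gripper":-1},{"tx":0.2,"ty":0,"tz":0,"rx":0,"ry":0,"rz":0,"gripper":-1},{"tx":0.15,"ty":0,"tz":0,"rx":0,"ry":0,"rz":0,"gripper":-1},{"tx":0,"ty":0,"tz":0,"rx":0,"ry":0,"rz":0,"gripper":-1}]'

```text
clock: 16.9
eef_pos: [488.4, 37.3, 54.3]
tcp_rot: [3.141, -0.0, -2.983]
contact_force: [1.0, 5.8, 1.0]
opening: 0.155
```

```bash
python3 s.py
```

```text
16.9 [488.435  37.251  54.322] [ 3.141 -0.    -2.983] [0.962 5.771 0.98 ] [ 0.97   0.01  -0.125] 0.1550149512184682 [ 0.073  0.361  2.043  0.001  0.738 -1.657]
```

~107.5 mm; go on gently to the stop.

Emit:
move_arm --increments '[{"tx":0.1,"ty":0.04,"tz":0,"rx":0,"ry":0,"rz":0,"gripper":-1},{"tx":0.1,"ty":0,"tz":0,"rx":0,"ry":0,"rz":0,"gripper":-1},{"tx":0.05,"ty":0,"tz":0,"rx":0,"ry":0,"rz":0,"gripper":-1},{"tx":0,"ty":0,"tz":0,"rx":0,"ry":0,"rz":0,"gripper":-1}]'

```text
clock: 17.3
eef_pos: [486.4, 37.0, 54.3]
tcp_rot: [-3.141, 0.0, -2.982]
contact_force: [-0.2, 1.3, 3.6]
opening: 0.152
```

```bash
python3 s.py
```

```text
17.3 [486.398  36.972  54.313] [-3.141  0.    -2.982] [-0.203  1.256  3.626] [ 0.414 -0.13  -0.168] 0.15205917963576004 [ 0.073  0.359  2.047 -0.     0.735 -1.657]
```

Emit:
move_arm --increments '[{"tx":0,"ty":0,"tz":0,"rx":0,"ry":0,"rz":0,"gripper":-0.5},{"tx":0,"ty":0,"tz":0,"rx":0,"ry":0,"rz":0,"gripper":-0.2},{"tx":0,"ty":0,"tz":0,"rx":0,"ry":0,"rz":0,"gripper":0},{"tx":0,"ty":0,"tz":-2,"rx":0,"ry":0,"rz":0,"gripper":0},{"tx":0,"ty":0,"tz":-3,"rx":0,"ry":0,"rz":0,"gripper":0},{"tx":0,"ty":0,"tz":-4,"rx":0,"ry":0,"rz":0,"gripper":0},{"tx":4,"ty":0,"tz":-3,"rx":0,"ry":0,"rz":0,"gripper":0},{"tx":4,"ty":-2,"tz":-3,"rx":0,"ry":0,"rz":0,"gripper":0},{"tx":2,"ty":-3,"tz":0,"rx":0,"ry":0,"rz":0,"gripper":0},{"tx":0,"ty":0,"tz":0,"rx":0,"ry":0,"rz":0,"gripper":0}]'

```text
clock: 18.3
eef_pos: [396.2, -28.5, 202.7]
tcp_rot: [-3.14, 0.001, -2.984]
contact_force: [0.1, -0.2, 0.5]
opening: 0.503
```

```bash
python3 s.py; python3 m.py; python3 -c "
from h import *
a,_=r.grab_frame('top');b,_=r.grab_frame('side')
v=np.hstack([cv2.resize(a[90:250,170:330],(400,400),interpolation=2),cv2.resize(b[140:300,150:310],(400,400),interpolation=2)])
cv2.imwrite('pics/c4.png',v[:,:,::-1])"
```

```text
18.3 [396.21  -28.535 202.692] [-3.14   0.001 -2.984] [ 0.147 -0.227  0.481] [ 0.022 -0.024 -0.009] 0.502907911083627 [-0.075 -0.009  2.093 -0.001  1.057 -1.802]
top knob 67 66 mean3d [685.5  65.6 166.9] plane mean [686.6  66. ] rect ((686.8156127929688, 66.143310546875), (12.505670547485352, 38.47397994995117), 53.36591339111328) yaw 143.18373201348248 px [167.  247.5]
top tab 75 73 mean3d [503.   38.7  84.8] plane mean [503.1  38.7] rect ((641.9462280273438, 91.0341796875), (345.5848693847656, 18.16796875), 20.56787109375) yaw -158.73869804286443 px [237.8 257.7]
side knob 99 78 mean3d [682.5  73.7 162.9] plane mean [683.9  68.6] rect ((683.9682006835938, 67.51660919189453), (27.302101135253906, 53.702796936035156), 56.22490310668945) yaw 126.78648072305748 px [190.4 237.9]
side tab 162 58 mean3d [497.6  42.6  82.5] plane mean [497.2  46.5] rect ((497.61346435546875, 48.22996520996094), (36.305259704589844, 20.292064666748047), 9.029430389404297) yaw -170.17234752920947 px [215.7 307.8]
```

View pics/c4.png

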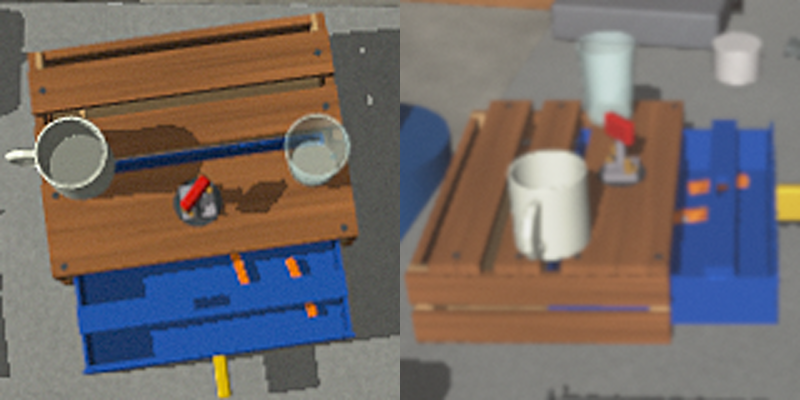

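```bash
python3 -c "
from rig import r
print(r.sign_off())"
```

```text
the job is handed in; nothing more can be done
None
```

The tray is unlocked, drawn out and let go, and the job is handed in; `sign_off` gave no verdict.

**Knob:** I lifted it about 16 mm and turned it clockwise until I felt the end stop. That came at about 0.86 rad, with a peak measured torque of 0.25 N m against the 0.5 N m limit. I backed off about 2.4° and let it down. The notch took the load at about 11 mm of lift, and the knob stayed up when I let go.

**Tray:** I drew it out by the yellow tab with 1 to 3 N along the pull.

**Last checks:**
- **Tray travel:** the arm's own movement gave about 109.6 mm and the side camera about 108 mm, both above the 100 mm needed. I did not feel a firm end stop.
- **Knob height:** the last pictures still show it raised. The depth readings are rough: the top view put it about 8 mm higher than at the start, the side view about 6 mm, both below the 11 mm felt. The lower faces of the bar pull those averages down.
- **Pegs:** I could see three orange pegs lying in the drawn-out part. I did not confirm the fourth by eye; it is probably under the crate's top, and nothing spilled.
- **Other things:** the cup and tumbler are standing where they were, and the tin looks in place. The arm never came near the brush, dustpan or bottle, and I did not measure them again.
- **Camera offset:** the top camera placed the knob about 3 mm lower in y than the arm did. I corrected this from the measured forces.
- **Time and contact:** it took about 18 s, and the arm is clear of everything, reading no contact force.

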